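# Set out the rock-testing station

## Robot

A 6-joint arm with a two-finger parallel gripper is mounted at the origin on a cart in front of the work surface, level with it; the furniture and walls round the work are solid. World frame = base frame: x ahead of the robot, y to its left, z up, the work surface at z = 0. Lengths are in m, angles in rad, forces in N, time in s.
With the tool pointing down it reaches from about 0.25 to 0.775 m from the base axis. Payload 4 kg.
Tool frame: the origin (TCP) lies between the finger pads; the fingertips stand 22 mm ahead of it and the grasp point (between the pads) lies 3 mm ahead of it; z points along the fingers, y is the direction in which the jaws open and shut (so a half turn about z gives the same grasp; the last joint's range is limited). The gripper opens to 94 mm and grips with 3 to 60 N. Pads are 16 mm wide; open, the fingers measure 119 mm over their backs; the gripper's body (75 mm by 177 mm) begins 78 mm behind the grasp point.
Start: joints at [1.226, 0.087, 1.371, -0, 1.684, -0.103], TCP at [0.132, 0.534, 0.228] pointing down, gripper open.
Joint ranges: [-3.1, 3.1], [-0.76, 2.03], [0.27, 2.55], [-1.08, 4.22], [0.17, 2.65], [-2.57, 2.57]. Speed limits (rad/s): [2.79, 2.79, 3.14, 3.14, 3.14, 3.14].

## Interface

Orientations are given as a 3x3 rotation matrix whose columns are the frame's x, y, z axes.
In Python, from rig import manip gives the robot as it stands.
- The arm moves only by the tool drive_tool, never from a script. Its argument "increments" is one flat list of numbers, 7 for each row, row after row: the turn, a rotation vector about the tool's x, y, z in degrees, then the shift along the tool's x, y, z in m, then the closure in counts, from 0 (fully open) to 255 (shut). A call has 1 to 20 rows; each row shifts and turns the commanded pose from where the row before left it, along the tool's axes as they then stand; what a row does not reach is not made up. A row lasts 1/10 s, in which the tool goes at most 50 mm and 8.59 degrees, less where a joint would pass 70% of its speed; a pose out of reach is approached as far as the arm can. A call with a gripper value outside its range is refused whole. The fingers move at their own pace and stop on an object; the grip force is fixed at half the most. Time passes only in rows, so rows that do not move let the fingers close. It gives the time, the measured TCP pose, the force and the opening at its end, in the units of the state.
- manip.state(): the state, without advancing time (a new reading comes with each control period).
- manip.grab_frame(name): name is "scene" or "top"; returns the picture (480x640x3 uint8, red, green, blue); there is no depth.
- manip.calibration(name): a dict with "fx", "fy", "cx", "cy" (pixels), "origin" and "attitude" of the camera in the world. Camera axes: x right, y up, looking along -z (the intrinsics and any distortion apply to the point x, -y, -z); pixel columns grow to the right and rows downward; lengths in m; the calibration is good to about 2 mm. A picture is of the moment at which its call begins. calibration takes no time and is no camera call.
- manip.sign_off(): hands the job in, once; it reports no verdict.
The state is a dict: "t": time; "joint_pos": joint angles; "qvel": joint speeds; "joint_torque": joint torques, N m; "eef_pos": TCP position; "orientation": TCP orientation; "ft_force": force on the tool from outside, world axes, zero at the start; "torque": the same for the moment, N m; "opening": finger opening in m.
Only numpy, scipy, OpenCV 4.12 (cv2) and the standard library are available. Lean on these libraries where they do the work, as an engineer would, in place of code of your own. Each camera call takes 0.05 s, during which the arm holds its last target. There are 200 camera calls.

## Task

Set out the bench for testing a rock, using the five small loose things on the near part of the bench (not the two bottles at the back) and leaving each right way up as it now is: the dark green-grey rock goes on the middle of the white tile; the reddish rock lies on the bench straight off the middle of the tile's left edge (left and front as seen from the robot) with about 2 cm of gap, and the dropper bottle stands beyond it in the same line, about 2 cm from that rock, so that the reddish rock is between tile and bottle. The petri dish goes flat on the bench in front of the vial rack (the robot's side), off the middle of its long side with about 2 cm of gap, and the folding loupe goes flat on the middle of the dish's lid. Leave the big grey-brown rock and the mug where they stand.

Things in the scene. Friction and masses are not known exactly. Their poses are not given: they have to be found in the camera images.
- streak_tile: white square porcelain streak tile, 90x90x8 mm, fixed to the bench; either the left or the right one of the two fixed targets. Origin: centre of its underside; x points away from the robot and y to the left, turned by up to 10 degrees. Its left edge is at y = +45 mm of its own frame
- vial_rack: green vial rack with five vials standing in it, 52 mm deep (x) x 125 mm long (y) x 46 mm high, caps of the vials to 69 mm, fixed to the bench; the other of the two targets. Origin: centre of its underside; x points away from the robot and y to the left along the rack, turned by up to 10 degrees. Its front face is at x = -26 mm of its own frame
- dark_rock: dark green-grey hand specimen of rock, 42 (x) x 56 (y) x 40 mm high, loose, 0.1 to 0.2 kg; longish. Origin: centre of its underside, z up. Grasp across its x, at 20 to 25 mm height; turned up to 30 degrees at the start
- red_rock: reddish-brown roundish hand specimen of rock, 50 (x) x 48 (y) x 37 mm high, loose, 0.14 kg. Origin: centre of its underside, z up. Grasp across x or y at 20 to 25 mm height; turned up to 30 degrees at the start
- dropper_bottle: the small brown glass dropper bottle on the near part of the bench (two like it stand fixed at the back by the file box: not those), with black dropper cap, standing; body a cylinder 33 mm in diameter up to 62 mm, 102 mm high over all, loose, 0.05 to 0.1 kg. Origin: centre of its underside, z up.
- dish: clear lidded round petri dish, 63 mm in diameter over the lid, 15 mm high, loose, light (22 g); lid fixed on. Origin: centre of its underside, z up. The lid's rim, from 4 to 15 mm height, is what to grasp
- loupe: small grey folding hand lens, folded shut, lying flat: 24 (x) x 32 (y) x 14 mm high, loose, 30 g. Origin: centre of its underside, z up; turned up to 30 degrees at the start
- big_rock: big grey-brown rock, 63x74x44 mm, loose bystander at the far left or far right of the work, not to be moved. Origin: centre of its underside
- mug: striped mug with handle, 80 mm in diameter, 114 mm over the handle, 89 mm high, loose bystander on the other side, not to be moved. Origin: centre of its underside
Not all that is in view belongs to the job. What is shaped like the red_rock but purple or yellow is not meant.

How it is judged:
By the outcome, as a careful person would: the job done as asked, in the order asked, and still so for the second after the job is handed in, with the robot touching nothing.
It also fails if it takes over 128 s, if anything falls off the work surface, if the arm or the gripper's body presses on something with over 40 N, if the wrist force passes 120 N, or if a joint passes its speed limit or range.

## Working session

There is one attempt and no reset: what is moved stays moved. The work goes in short steps, Python scripts to look and compute and a tool call to move; the robot and the scene stay as the last step left them, time stands still between calls to the robot, and variables do not carry over. Pictures are saved under pics/ and viewed, about 12 in all and at most 16, crops included, and the job is handed in when it is done.

Besides the shell and the picture viewer there is one more tool, called after ">>>" as name(argument=value, ...), one argument or row to a line, values as JSON. drive_tool: Moves the arm, as the interface text tells. Its arguments: {"type":"object","properties":{"increments":{"type":"array"}},"required":["increments"]}

```bash
mkdir -p pics; python3 - <<'E'
from rig import manip
import cv2,numpy as np
np.set_printoptions(precision=4,suppress=True)
s=manip.state();print(s['t'],s['eef_pos'],s['orientation'],s['opening'],s['ft_force'])
for n in('scene','top'):
    print(n,manip.calibration(n))
    cv2.imwrite(f'pics/{n}0.png',manip.grab_frame(n)[:,:,::-1])
E
```

```text
0.0 [0.1315 0.5335 0.2263] [[-0.9709  0.2394 -0.0007]
 [ 0.2394  0.9709 -0.002 ]
 [ 0.0002 -0.0021 -1.    ]] 0.094143368767177 [ 0.374   0.0228 -0.4356]
scene {'fx': 484.3183253952676, 'fy': 484.3183253952676, 'cx': 307.4578859967299, 'cy': 238.03404144031526, 'origin': array([-0.2992, -0.5658,  0.8102]), 'attitude': array([[ 0.5724,  0.5025, -0.6479],
       [-0.8196,  0.3726, -0.4352],
       [ 0.0228,  0.7802,  0.6252]])}
top {'fx': 558.578648004813, 'fy': 558.578648004813, 'cx': 322.65767495635254, 'cy': 244.2990351817426, 'origin': array([ 0.209 , -0.021 ,  1.5493]), 'attitude': array([[-0.0257,  0.9821, -0.1865],
       [-0.9997, -0.025 ,  0.0064],
       [ 0.0016,  0.1866,  0.9824]])}
```

View pics/top0.png

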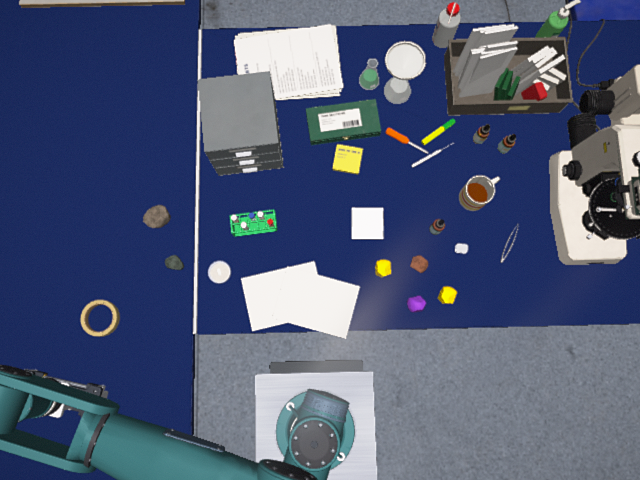

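View pics/scene0.png

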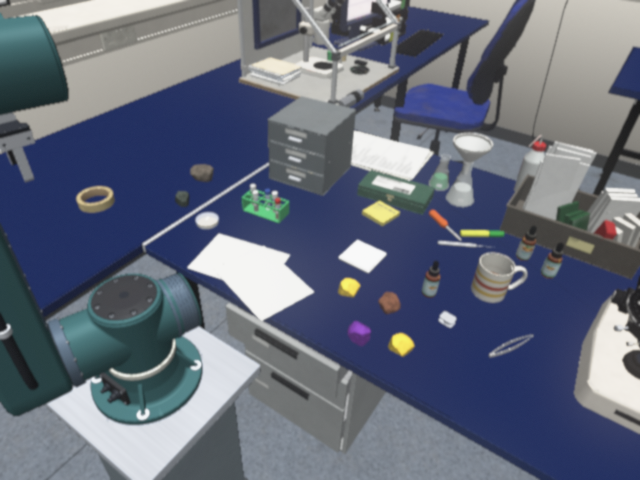

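The top view shows these, as (col,row) pixels:

- **Fixed targets:** tile (367,223) and rack (253,222).
- **Loose things to move:** dish (219,272), dark rock (173,262), small bottle (438,226) and loupe (461,248).
- **Bystanders:** big rock (156,216) and mug (478,192).
- **Rock candidates:** (420,264) reddish-brown, (417,303) purple, and (384,268) and (448,295) yellow. Only (420,264) fits "reddish".
- **Bottle candidates:** (438,226) is near. (482,133) and (508,143) stand at the back by the file box, so (438,226) is the one meant.

I'll confirm these in enlarged crops and segment them.

```bash
cat > h.py <<'E'
import cv2,numpy as np
np.set_printoptions(precision=4,suppress=True)
from rig import manip
C={n:manip.calibration(n) for n in('scene','top')}
def ray(n,u,v,z):
    c=C[n];d=c['attitude']@np.array([(u-c['cx'])/c['fx'],-(v-c['cy'])/c['fy'],-1])
    o=c['origin'];return (o+d*(z-o[2])/d[2])[:2]
def proj(n,P):
    c=C[n];p=(np.atleast_2d(P)-c['origin'])@c['attitude']
    return np.c_[c['cx']+c['fx']*p[:,0]/-p[:,2],c['cy']-c['fy']*p[:,1]/-p[:,2]]
def seg(img,u,v,r):
    "mask of the non-navy component at/near u,v; img RGB"
    roi=img[v-r:v+r,u-r:u+r].astype(int)
    bg=np.median(roi.reshape(-1,3),0)
    m=(np.abs(roi-bg).sum(2)>45).astype(np.uint8)
    n,l,st,c=cv2.connectedComponentsWithStats(m)
    k=1+np.argmin([np.hypot(*(c[i]-r))+(99 if st[i,4]<15 else 0) for i in range(1,n)])
    w=l==k
    full=np.zeros(img.shape[:2],np.uint8);full[v-r:v+r,u-r:u+r]=w
    (cx,cy),wh,a=cv2.minAreaRect(np.argwhere(full)[:,::-1].astype(np.float32))
    return full,c[k]+[u-r,v-r],st[k],((cx,cy),wh,a)
E
python3 - <<'E'
from h import *
T=cv2.imread('pics/top0.png')[:,:,::-1];S=cv2.imread('pics/scene0.png')[:,:,::-1]
obj=dict(dark=(173,262,20,.018,182,198),red=(420,264,16,.018,390,302),bottle=(438,226,16,.04,431,279),loupe=(461,248,14,.007,447,320),
 dish=(219,272,20,.0075,207,220),tile=(367,223,28,.008,362,256),big=(156,216,26,.02,202,172),rack=(253,222,38,.023,265,205),
 mug=(478,192,30,.045,495,278))
for n,(u,v,r,z,a,b) in obj.items():
    _,c,st,R=seg(T,u,v,r);out=[n,'top',c,ray('top',*c,z),st[:5],np.round(R[1],1),round(R[2],1)]
    try:
        _,c2,st2,_=seg(S,a,b,r+10);out+=['scene',c2,ray('scene',*c2,z),st2]
    except Exception as e: out.append(e)
    print(*out)
A=cv2.resize(T[195:295,135:295,::-1],None,fx=5,fy=5,interpolation=cv2.INTER_CUBIC)
B=cv2.resize(T[195:315,340:500,::-1],None,fx=5,fy=5,interpolation=cv2.INTER_CUBIC)
cv2.imwrite('pics/A.png',A);cv2.imwrite('pics/B.png',B)
E
```

```text
dark top [173.8224 262.5607] [0.4587 0.3828] [ 12  13  19  15 214] [14. 18.] 90.0 scene [182.0867 197.6994] [0.4588 0.3836] [ 24  23  13  15 173]
red top [418.8455 263.3348] [ 0.4393 -0.2963] [  6   7  18  18 233] [17.9 15.2] 32.0 scene [389.3127 302.0997] [ 0.4424 -0.2953] [ 14  15  23  23 371]
bottle top [436.8478 226.3859] [ 0.538  -0.3482] [  7   9  17  16 184] [12. 17.] 45.0 scene [431.3244 280.98  ] [ 0.5396 -0.3504] [ 17   8  19  37 450]
loupe top [461.1565 248.034 ] [ 0.4813 -0.4196] [  7   9  15  11 147] [10. 14.] 90.0 scene [447.0646 318.8859] [ 0.4828 -0.4191] [ 15  14  20  19 263]
dish top [218.9669 271.5475] [0.4319 0.2594] [  8   8  25  24 453] [23.3 23.3] 45.0 scene [204.6325 213.679 ] [0.4504 0.2874] [  0   0  55  40 732]
tile top [366.9635 223.1104] [ 0.5595 -0.158 ] [  12   12   33   34 1096] [33. 32.] 90.0 scene [362.1949 255.5846] [ 0.5567 -0.1602] [  13   20   51   36 1052]
big top [156.2804 216.433 ] [0.591  0.4347] [ 13  15  28  23 485] [21.9 26.8] 63.4 scene [201.6763 171.8497] [0.5938 0.4381] [ 24  28  24  18 346]
rack top [252.8838 222.6254] [0.5656 0.1628] [  14   25   49   28 1041] [23.  47.2] 82.4 scene [264.6961 203.7238] [0.5721 0.1692] [  25   26   47   40 1191]
mug top [477.5769 191.8415] [ 0.6327 -0.4671] [  11   12   42   37 1047] [30.6 46.2] 38.7 scene [495.8514 276.5373] [ 0.6379 -0.4679] [  16   13   57   53 2012]
```

View pics/A.png

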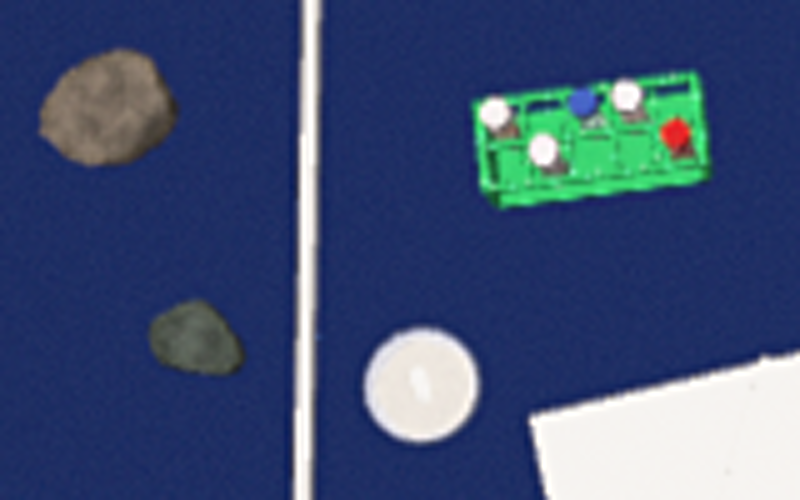

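View pics/B.png

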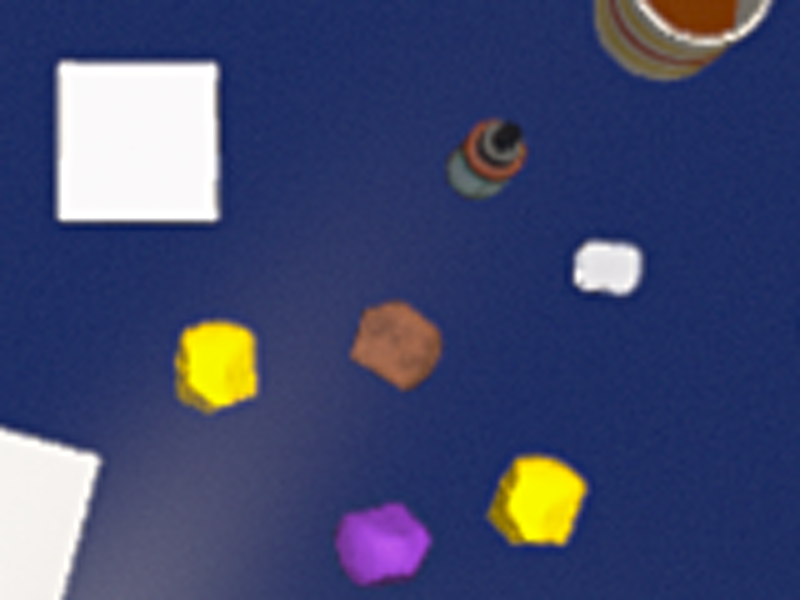

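The crops confirm it. A shows the dark green-grey rock (195,338 in the crop), the big rock, the dish and the rack. B shows the brown-red rock (398,345), purple (383,543), two yellows, the small dropper bottle (487,157), the loupe (607,267) and the tile. Next I'll refine poses by matching model silhouettes in both cameras.

```bash
cat > fit.py <<'E'
from h import *
from scipy.optimize import minimize
def box(a,b,h,z0=0):return np.array([[x,y,z] for x in(-a/2,a/2) for y in(-b/2,b/2) for z in(z0,z0+h)])
def cyl(r,z0,z1):
    t=np.linspace(0,2*np.pi,32,endpoint=False);return np.vstack([np.c_[r*np.cos(t),r*np.sin(t),0*t+z] for z in(z0,z1)])
def rock(a,b,h):
    s=[cyl(.5,z,z)*[k*a,k*b,1] for z,k in((.0,.8),(h*.25,.97),(h*.5,1),(h*.75,.85),(h,.5))];return np.vstack(s)
M=dict(dark=rock(.042,.056,.04),red=rock(.05,.048,.037),bottle=np.vstack([cyl(.0165,0,.062),cyl(.007,.09,.102)]),loupe=box(.024,.032,.014),
 dish=cyl(.0315,0,.015),tile=box(.09,.09,.008),rack=box(.052,.125,.046),big=rock(.063,.074,.044))
def hullpoly(n,name,p):
    c,s=np.cos(p[2]),np.sin(p[2]);P=M[name]@np.array([[c,s,0],[-s,c,0],[0,0,1]])+[p[0],p[1],0]
    return cv2.convexHull(proj(n,P).astype(np.float32))
K=8
def fit(name,n,mask,xy):
    pts=cv2.convexHull(np.argwhere(mask)[:,::-1].astype(np.int32))
    u0=pts.reshape(-1,2).min(0)-12
    sz=pts.reshape(-1,2).max(0)-u0+12
    big=cv2.resize(mask[u0[1]:u0[1]+sz[1],u0[0]:u0[0]+sz[0]]*255,None,fx=K,fy=K,interpolation=cv2.INTER_LINEAR)>127
    cs,_=cv2.findContours(big.astype(np.uint8),0,2);hh=cv2.convexHull(np.vstack(cs))
    t=np.zeros(big.shape,np.uint8);cv2.fillConvexPoly(t,hh,1)
    def cost(p):
        q=np.zeros_like(t);poly=(hullpoly(n,name,[p[0],p[1],p[2]/10]).reshape(-1,2)-u0+.5)*K-.5
        cv2.fillConvexPoly(q,np.round(poly*16).astype(np.int32),1,shift=4);return (q!=t).sum()/t.sum()
    best=None
    for y0 in np.radians([-24,-8,8,24]):
        r=minimize(cost,[*xy,y0*10],method='Nelder-Mead',options=dict(initial_simplex=np.array([[*xy,y0*10],[xy[0]+.006,xy[1],y0*10],[xy[0],xy[1]+.006,y0*10],[*xy,y0*10+1]])))
        if best is None or r.fun<best.fun:best=r
    return best.x*[1,1,18/np.pi*1] if False else np.r_[best.x[:2],np.degrees(best.x[2]/10),best.fun]
E
python3 - <<'E'
from fit import *
I={n:cv2.imread(f'pics/{n}0.png')[:,:,::-1] for n in C}
obj=dict(dark=(173,262,20,182,198,25),red=(420,264,16,390,302,26),bottle=(438,226,16,431,279,26),loupe=(461,248,14,447,320,24),
 dish=(219,272,20,207,220,16),tile=(367,223,28,362,256,38),rack=(253,222,38,265,205,40))
g=dict(dark=(.459,.383),red=(.44,-.296),bottle=(.538,-.349),loupe=(.482,-.419),dish=(.432,.259),tile=(.558,-.159),rack=(.567,.165))
for k,(u,v,r,a,b,r2) in obj.items():
    for n,x,y,q in(('top',u,v,r),('scene',a,b,r2)):
        m=seg(I[n],x,y,q)[0];print(k,n,fit(k,n,m,g[k]))
E
```

```text
dark top [  0.4588   0.383  -24.328    0.1361]
dark scene [  0.4623   0.3879 -36.8725   0.2615]
red top [ 0.4393 -0.2962 35.9447  0.0763]
red scene [ 0.4457 -0.2943 23.2001  0.0796]
bottle top [ 0.5392 -0.3493 -8.0135  0.0917]
bottle scene [ 0.54   -0.3502 12.3435  0.1519]
loupe top [ 0.4807 -0.4202 -7.5775  0.2038]
loupe scene [  0.4838  -0.419  -21.8662   0.2478]
dish top [ 0.432   0.259  23.9178  0.0824]
dish scene [0.4113 0.2439 5.0188 0.6417]
tile top [ 0.5612 -0.1582 -1.517   0.0814]
tile scene [ 0.5591 -0.1593 -3.0284  0.139 ]
rack top [0.5663 0.1619 6.1361 0.084 ]
rack scene [0.5707 0.1676 5.9691 0.2038]
```

>>> drive_tool(
  increments=[0,0,8.4,0,0,0,0,0,0,8.4,0,0,0,0,0,0,8.4,0,0,0,0,0,0,8.4,0,0,0,0,0,0,8.4,0,0,0,0,0,0,8.4,0,0,0,0,0,0,8.4,0,0,0,0,0,0,8.4,0,0,0,0,0,0,8.4,0,0,0,0,0,0,8.4,0,0,0,0,0,0,8.4,0,0,0,0,0,0,8.4,0,0,0,0,0,0,0,0,0.045,0,0,0,0,0,0,0.045,0,0,0,0,0,0,0.045,0,0,0,0,0,0,0.045,0,0,0,0,0,0,0.045,0,0,0,0,0,0,0.045,0,0,0,0,0,0,0.045,0,0,0,0,0,0,0.045,0,0],
)

```text
t: 2.1
eef_pos: [0.4602, 0.3827, 0.2269]
orientation: [[0.417, 0.909, -0.001], [0.909, -0.417, -0.0], [-0.001, -0.001, -1.0]]
ft_force: [-0.6, 0.6, 0.4]
opening: 0.0938
```

```bash
cat > go.py <<'E'
"go.py x y z az : turn (tool rotvec, deg) and then shift in the turned tool frame"
import sys,numpy as np
from scipy.spatial.transform import Rotation as R
from rig import manip
np.set_printoptions(precision=4,suppress=True)
x,y,z,az=map(float,sys.argv[1:5]);s=manip.state()
a=np.radians(az);c,n=np.cos(a),np.sin(a)
G=np.array([[-n,c,0],[c,n,0],[0,0,-1.]]);O=np.array(s['orientation'])
print('t',s['t'],'pos',np.array(s['eef_pos']),'az',np.degrees(np.arctan2(O[1,1],O[0,1])),'q6',np.degrees(s['joint_pos'][5]),'F',s['ft_force'],'open',s['opening'])
print('turn',np.degrees(R.from_matrix(O.T@G).as_rotvec()),'shift(turned)',G.T@(np.array([x,y,z])-s['eef_pos']))
E
python3 go.py .460 .384 .027 -25
```

```text
t 2.1 pos [0.4602 0.3827 0.2269] az -24.656943875346936 q6 58.970688209324635 F [-0.5781  0.6094  0.3625] open 0.09382747737708372
turn [-0.0376  0.0404  0.3431] shift(turned) [ 0.0011 -0.0007  0.1999]
```

>>> drive_tool(
  increments=[0,0,0,0.001,0,0.04,0,0,0,0,0,0,0.04,0,0,0,0,0,0,0.04,0,0,0,0,0,0,0.04,0,0,0,0,0,0,0.025,0,0,0,0,0,0,0.014,0,0,0,0,0,0,0,0,0,0,0,0,0,0,255,0,0,0,0,0,0,255,0,0,0,0,0,0,255,0,0,0,0,0,0,255,0,0,0,0,0,0,255,0,0,0,0,0,0,255,0,0,0,0,0,0,255,0,0,0,0,0,0,255,0,0,0,0,0,0,255,0,0,0,0,0,0,255],
)

```text
t: 3.8
eef_pos: [0.4592, 0.3848, 0.0286]
orientation: [[0.417, 0.909, -0.0], [0.909, -0.417, 0.0], [-0.0, -0.0, -1.0]]
ft_force: [-0.0, -0.7, 1.0]
opening: 0.0383
```

>>> drive_tool(
  increments=[0,0,0,0,0,-0.03,255,0,0,0,0,0,-0.04,255,0,0,0,0,0,-0.04,255,0,0,-7.6,0,0,0,255,0,0,-7.6,0,0,0,255,0,0,-7.5,0,0,0,255,0,0,0,-0.025,0.005,0,255,0,0,0,-0.045,0.01,0,255,0,0,0,-0.045,0.01,0,255,0,0,0,-0.045,0.01,0,255,0,0,0,-0.045,0.01,0,255,0,0,0,-0.045,0.01,0,255,0,0,0,-0.045,0.01,0,255,0,0,0,-0.045,0.01,0,255,0,0,0,-0.045,0.01,0,255,0,0,0,-0.045,0.01,0,255,0,0,0,-0.045,0.01,0,255,0,0,0,-0.04,0.01,0,255,0,0,0,-0.025,0.005,0,255,0,0,0,0,0,0,255],
)

```text
t: 5.8
eef_pos: [0.5607, -0.1626, 0.1375]
orientation: [[0.039, 0.999, -0.001], [0.999, -0.039, -0.001], [-0.001, -0.001, -1.0]]
ft_force: [-0.2, -0.0, -1.1]
opening: 0.0382
```

```bash
python3 go.py .560 -.1585 .037 -2; python3 - <<'E'
from h import *
T=manip.grab_frame('top');S=manip.grab_frame('scene')
A=np.hstack([cv2.resize(T[175:275,300:432,::-1],(400,303)),cv2.resize(S[190:290,300:432,::-1],(400,303))])
cv2.imwrite('pics/C.png',A)
E
```

```text
t 5.8 pos [ 0.5607 -0.1626  0.1375] az -2.223430445322521 q6 -19.466802158034422 F [-0.2115 -0.0444 -1.1246] open 0.03815911178813636
turn [-0.05    0.0529 -0.2234] shift(turned) [ 0.004  -0.0009  0.1005]
```

View pics/C.png

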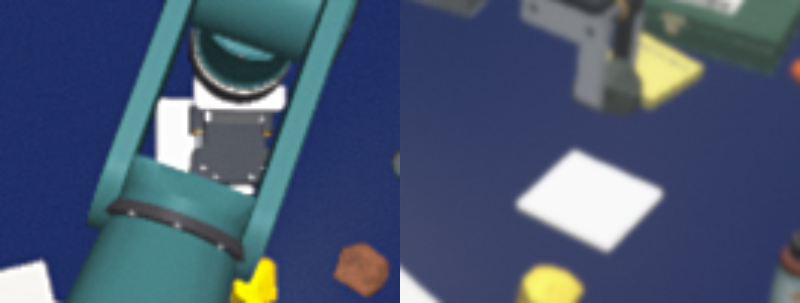

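The rock is held, and the scene view shows it above the tile between the fingers. Lowering it.

>>> drive_tool(
  increments=[0,0,0,0.004,-0.001,0.03,255,0,0,0,0,0,0.03,255,0,0,0,0,0,0.02,255,0,0,0,0,0,0.013,255,0,0,0,0,0,0.0065,255,0,0,0,0,0,0,255,0,0,0,0,0,0,255,0,0,0,0,0,0,0,0,0,0,0,0,0,0,0,0,0,0,0,0,0,0,0,0,0,0,0,0,0,0,0,0,0,0,0,0,0,0,0,0,0,0,0,0,0,0,0,-0.02,0,0,0,0,0,0,-0.04,0,0,0,0,0,0,-0.04,0,0,0,0,0,0,-0.04,0,0,0,0,0,0,0,0],
)

```text
t: 7.7
eef_pos: [0.5633, -0.1562, 0.1869]
orientation: [[0.034, 0.999, 0.013], [0.999, -0.034, -0.005], [-0.004, 0.013, -1.0]]
ft_force: [-0.5, -0.6, 0.5]
opening: 0.094
```

```bash
python3 go.py .441 -.296 .028 -30
```

```text
t 7.7 pos [ 0.5633 -0.1562  0.1869] az -1.9506159488571253 q6 -19.110560982559324 F [-0.5344 -0.5736  0.5235] open 0.09403634799039827
turn [ 0.8054  0.0621 28.0473] shift(turned) [-0.1822 -0.036   0.1589]
```

>>> drive_tool(
  increments=[0,0,7,0,0,0,0,0,0,7,0,0,0,0,0,0,7,0,0,0,0,0,0,7,0,0,0,0,0,0,0,-0.02,-0.004,0,0,0,0,0,-0.04,-0.008,0,0,0,0,0,-0.04,-0.008,0,0,0,0,0,-0.04,-0.008,0,0,0,0,0,-0.03,-0.006,0,0,0,0,0,-0.012,-0.002,0,0,0,0,0,0,0,0,0,0,0,0,0,0,0,0],
)

```text
t: 8.9
eef_pos: [0.4385, -0.294, 0.1786]
orientation: [[0.499, 0.867, 0.0], [0.867, -0.499, 0.001], [0.001, -0.0, -1.0]]
ft_force: [0.2, -0.2, -0.2]
opening: 0.0941
```

```bash
python3 go.py .441 -.296 .028 -30
```

```text
t 8.9 pos [ 0.4385 -0.294   0.1786] az -29.934958583243663 q6 -10.098369225845556 F [ 0.1857 -0.237  -0.1504] open 0.0940659573665506
turn [-0.021  -0.0681  0.065 ] shift(turned) [-0.0005  0.0032  0.1506]
```

>>> drive_tool(
  increments=[0,0,0,0,0.003,0.03,0,0,0,0,0,0,0.04,0,0,0,0,0,0,0.04,0,0,0,0,0,0,0.03,0,0,0,0,0,0,0.01,0,0,0,0,0,0,0,0,0,0,0,0,0,0,0,0,0,0,0,0,0,255,0,0,0,0,0,0,255,0,0,0,0,0,0,255,0,0,0,0,0,0,255,0,0,0,0,0,0,255,0,0,0,0,0,0,255,0,0,0,0,0,0,255,0,0,0,0,0,0,255,0,0,0,0,0,0,255,0,0,0,0,0,0,255],
)

```text
t: 10.6
eef_pos: [0.4404, -0.2962, 0.0289]
orientation: [[0.499, 0.866, -0.0], [0.866, -0.499, 0.0], [0.0, -0.0, -1.0]]
ft_force: [-1.2, -0.5, 0.2]
opening: 0.0412
```

```bash
python3 go.py .5631 -.0696 .150 -2
```

```text
t 10.6 pos [ 0.4404 -0.2962  0.0289] az -29.954060823213812 q6 -10.086818909385252 F [-1.1843 -0.5362  0.2312] open 0.04116224924707881
turn [ -0.0143  -0.0045 -27.9541] shift(turned) [ 0.2307  0.1147 -0.1211]
```

>>> drive_tool(
  increments=[0,0,0,0,0,-0.03,255,0,0,0,0,0,-0.04,255,0,0,0,0,0,-0.04,255,0,0,-7,0,0,-0.01,255,0,0,-7,0,0,0,255,0,0,-7,0,0,0,255,0,0,-7,0,0,0,255,0,0,0,0.02,0.01,0,255,0,0,0,0.03,0.015,0,255,0,0,0,0.04,0.02,0,255,0,0,0,0.04,0.02,0,255,0,0,0,0.04,0.02,0,255,0,0,0,0.03,0.015,0,255,0,0,0,0.02,0.01,0,255,0,0,0,0.01,0.005,0,255,0,0,0,0,0,0,255,0,0,0,0,0,0,255],
)

```text
t: 12.3
eef_pos: [0.5628, -0.071, 0.1486]
orientation: [[0.034, 0.999, -0.001], [0.999, -0.034, -0.001], [-0.001, -0.001, -1.0]]
ft_force: [-0.6, 0.2, -1.1]
opening: 0.0416
```

```bash
python3 go.py .5631 -.0696 .030 -2
```

```text
t 12.3 pos [ 0.5628 -0.071   0.1486] az -1.9767478717496991 q6 -10.913318002903397 F [-0.5683  0.1932 -1.1149] open 0.04160753497081426
turn [-0.0543  0.0329  0.0233] shift(turned) [0.0014 0.0002 0.1186]
```

>>> drive_tool(
  increments=[0,0,0,0.0015,0,0.03,255,0,0,0,0,0,0.03,255,0,0,0,0,0,0.03,255,0,0,0,0,0,0.02,255,0,0,0,0,0,0.0085,255,0,0,0,0,0,0,255,0,0,0,0,0,0,255,0,0,0,0,0,0,0,0,0,0,0,0,0,0,0,0,0,0,0,0,0,0,0,0,0,0,0,0,0,0,0,0,0,0,0,0,0,0,0,0,0,0,0,0,0,0,0,-0.02,0,0,0,0,0,0,-0.04,0,0,0,0,0,0,-0.04,0,0,0,0,0,0,-0.04,0,0,0,0,0,0,-0.02,0,0,0,0,0,0,0,0,0,0,0,0,0,0,0],
)

```text
t: 14.3
eef_pos: [0.5631, -0.0687, 0.1898]
orientation: [[0.034, 0.999, -0.0], [0.999, -0.034, 0.0], [0.0, -0.0, -1.0]]
ft_force: [0.4, 0.5, -0.8]
opening: 0.0937
```

```bash
python3 go.py .5395 -.3495 .048 -2
```

```text
t 14.3 pos [ 0.5631 -0.0687  0.1898] az -1.949676908793864 q6 -10.732400014175811 F [ 0.389   0.4719 -0.7885] open 0.09367389395558533
turn [-0.0224 -0.008   0.0503] shift(turned) [-0.2815 -0.0138  0.1418]
```

>>> drive_tool(
  increments=[0,0,0,-0.02,-0.001,0,0,0,0,0,-0.03,-0.001,0,0,0,0,0,-0.04,-0.002,0,0,0,0,0,-0.04,-0.002,0,0,0,0,0,-0.04,-0.002,0,0,0,0,0,-0.04,-0.002,0,0,0,0,0,-0.035,-0.002,0,0,0,0,0,-0.02,-0.001,0,0,0,0,0,-0.0165,-0.001,0,0,0,0,0,0,0,0,0,0,0,0,0,0,0,0],
)

```text
t: 15.4
eef_pos: [0.5399, -0.3486, 0.1899]
orientation: [[0.033, 0.999, -0.001], [0.999, -0.033, 0.002], [0.002, -0.001, -1.0]]
ft_force: [-0.2, 0.0, 0.4]
opening: 0.0941
```

```bash
python3 go.py .5395 -.3495 .048 -2; python3 - <<'E'
from h import *
T=manip.grab_frame('top');S=manip.grab_frame('scene')
cv2.imwrite('pics/top1.png',T[:,:,::-1])
A=np.hstack([cv2.resize(T[165:295,300:470,::-1],(400,306)),cv2.resize(S[200:330,300:470,::-1],(400,306))])
cv2.imwrite('pics/D.png',A)
E
```

```text
t 15.4 pos [ 0.5399 -0.3486  0.1899] az -1.9133320070801407 q6 -36.00832655254552 F [-0.2445  0.0467  0.3794] open 0.09413402842968535
turn [-0.0364 -0.0918  0.0866] shift(turned) [-0.001  -0.0004  0.1419]
```

View pics/D.png

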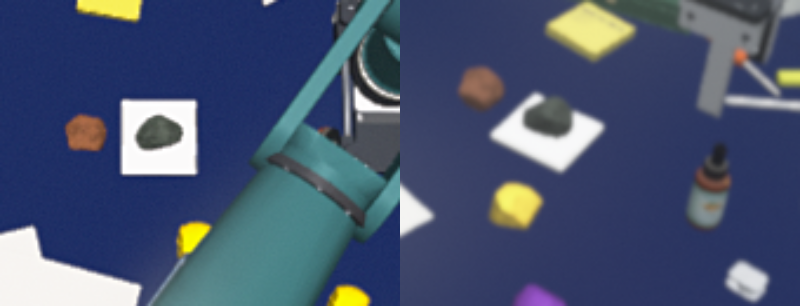

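Dark rock sits on the tile (158,132 in the crop) and the red rock stands to its left (86,132). Grasping the bottle.

>>> drive_tool(
  increments=[0,0,0,-0.001,0,0.03,0,0,0,0,0,0,0.04,0,0,0,0,0,0,0.04,0,0,0,0,0,0,0.025,0,0,0,0,0,0,0.007,0,0,0,0,0,0,0,0,0,0,0,0,0,0,0,0,0,0,0,0,0,255,0,0,0,0,0,0,255,0,0,0,0,0,0,255,0,0,0,0,0,0,255,0,0,0,0,0,0,255,0,0,0,0,0,0,255,0,0,0,0,0,0,255,0,0,0,0,0,0,255,0,0,0,0,0,0,255,0,0,0,0,0,0,255],
)

```text
t: 17.2
eef_pos: [0.5396, -0.3505, 0.0483]
orientation: [[0.034, 0.999, -0.0], [0.999, -0.034, 0.0], [0.0, -0.0, -1.0]]
ft_force: [0.1, 0.2, 0.4]
opening: 0.0317
```

```bash
python3 go.py .5652 -.0091 .18 -2;python3 - <<'E'
from fit import *
T=cv2.imread('pics/top1.png')[:,:,::-1]
def at(x,y,z): return proj('top',[[x,y,z]])[0].round().astype(int)
u,v=at(.563,-.0696,.018);print('red',u,v,fit('red','top',seg(T,u,v,13)[0],(.563,-.0696)))
# tile outline by white, dark rock inside it by darkness
R=T[200:250,342:390].astype(int);w=(R.min(2)>150);f=np.zeros((480,640),np.uint8);f[200:250,342:390]=w
print('tile',fit('tile','top',f,(.56,-.1585)))
h=np.zeros_like(f);cv2.fillConvexPoly(h,cv2.convexHull(np.argwhere(f)[:,::-1].astype(np.int32)),1)
d=(h==1)&(T.max(2)<140);n,l,s,c=cv2.connectedComponentsWithStats(d.astype(np.uint8));k=1+np.argmax(s[1:,4]);print('dark',c[k],s[k],ray('top',*c[k],.008+.016))
E
```

```text
t 17.2 pos [ 0.5396 -0.3505  0.0483] az -1.9554837020514628 q6 -36.10165507896796 F [0.0609 0.2493 0.3749] open 0.031650192537544315
turn [-0.0164 -0.0136  0.0445] shift(turned) [ 0.3421  0.0137 -0.1317]
red 336 222 [ 0.5652 -0.0699 27.0322  0.1174]
tile [ 0.5616 -0.1598 -2.1675  0.0123]
dark [366.8182 221.2249] [358 214  20  15 209] [ 0.5613 -0.1564]
```

>>> drive_tool(
  increments=[0,0,0,0,0,-0.03,255,0,0,0,0,0,-0.04,255,0,0,0,0,0,-0.04,255,0,0,0,0,0,-0.02,255,0,0,0,0.02,0.001,0,255,0,0,0,0.03,0.001,0,255,0,0,0,0.035,0.001,0,255,0,0,0,0.04,0.002,0,255,0,0,0,0.04,0.002,0,255,0,0,0,0.04,0.002,0,255,0,0,0,0.04,0.002,0,255,0,0,0,0.035,0.001,0,255,0,0,0,0.03,0.001,0,255,0,0,0,0.02,0.001,0,255,0,0,0,0.01,0,0,255,0,0,0,0,0,0,255,0,0,0,0,0,0,255],
)

```text
t: 18.9
eef_pos: [0.5647, -0.0115, 0.1775]
orientation: [[0.034, 0.999, -0.002], [0.999, -0.034, -0.0], [-0.0, -0.002, -1.0]]
ft_force: [-0.0, 0.2, -0.1]
opening: 0.032
```

```bash
python3 go.py .566 -.010 .049 -2
```

```text
t 18.9 pos [ 0.5647 -0.0115  0.1775] az -1.9497436130071382 q6 -4.948112073517627 F [-0.0315  0.1641 -0.1045] open 0.03196916689721559
turn [-0.0937  0.0196  0.0503] shift(turned) [0.0015 0.0013 0.1285]
```

>>> drive_tool(
  increments=[0,0,0,0.0015,0.0013,0.03,255,0,0,0,0,0,0.04,255,0,0,0,0,0,0.03,255,0,0,0,0,0,0.02,255,0,0,0,0,0,0.0085,255,0,0,0,0,0,0,255,0,0,0,0,0,0,255,0,0,0,0,0,0,0,0,0,0,0,0,0,0,0,0,0,0,0,0,0,0,0,0,0,0,0,0,0,0,0,0,0,0,0,0,0,0,0,0,0,0,0,0,0,0,0,-0.02,0,0,0,0,0,0,-0.04,0,0,0,0,0,0,-0.04,0,0,0,0,0,0,-0.04,0,0,0,0,0,0,-0.01,0,0,0,0,0,0,0,0,0,0,0,0,0,0,0],
)

```text
t: 20.9
eef_pos: [0.5658, -0.0097, 0.198]
orientation: [[0.034, 0.999, -0.003], [0.999, -0.034, 0.0], [0.0, -0.003, -1.0]]
ft_force: [0.3, -0.4, -0.2]
opening: 0.0941
```

```bash
python3 go.py .432 .259 .025 96
```

```text
t 20.9 pos [ 0.5658 -0.0097  0.198 ] az -1.952319550653764 q6 -4.7752600059019565 F [ 0.2939 -0.4433 -0.2443] open 0.09410878163405165
turn [ -0.1135  -0.1614 -97.9523] shift(turned) [0.105  0.2813 0.173 ]
```

>>> drive_tool(
  increments=[0,0,-8.16,0,0,0,0,0,0,-8.16,0,0,0,0,0,0,-8.16,0,0,0,0,0,0,-8.16,0,0,0,0,0,0,-8.16,0,0,0,0,0,0,-8.16,0,0,0,0,0,0,-8.16,0,0,0,0,0,0,-8.16,0,0,0,0,0,0,-8.16,0,0,0,0,0,0,-8.16,0,0,0,0,0,0,-8.16,0,0,0,0,0,0,-8.16,0,0,0,0,0,0,0,0.01,0.03,0,0,0,0,0,0.017,0.045,0,0,0,0,0,0.017,0.045,0,0,0,0,0,0.017,0.045,0,0,0,0,0,0.017,0.045,0,0,0,0,0,0.015,0.04,0,0,0,0,0,0.01,0.025,0,0,0,0,0,0.002,0.006,0,0],
)

```text
t: 22.9
eef_pos: [0.4302, 0.2604, 0.1969]
orientation: [[-0.994, -0.108, -0.005], [-0.108, 0.994, -0.002], [0.006, -0.001, -1.0]]
ft_force: [-0.4, -0.4, -1.4]
opening: 0.0943
```

```bash
python3 go.py .432 .259 .025 96; python3 - <<'E'
from h import *
T=manip.grab_frame('top');S=manip.grab_frame('scene')
cv2.imwrite('pics/top2.png',T[:,:,::-1]);cv2.imwrite('pics/scene2.png',S[:,:,::-1])
A=np.hstack([cv2.resize(T[165:295,280:450,::-1],(400,306)),cv2.resize(S[170:300,240:410,::-1],(400,306))])
B=np.hstack([cv2.resize(T[195:295,165:295,::-1],(400,306)),cv2.resize(S[160:260,170:300,::-1],(400,306))])
cv2.imwrite('pics/E.png',np.vstack([A,B[:290]]))
E
```

```text
t 22.9 pos [0.4302 0.2604 0.1969] az 96.20573644155144 q6 -71.50911023428742 F [-0.4255 -0.4156 -1.3619] open 0.09425761728765585
turn [-0.0597 -0.3187  0.2056] shift(turned) [-0.0016 -0.0016  0.1719]
```

View pics/E.png

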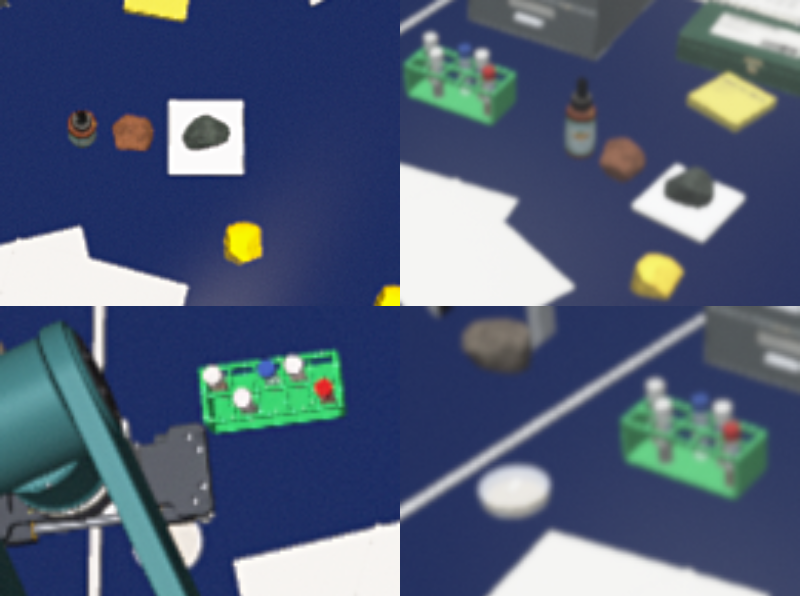

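Bottle, red rock and dark rock stand in line: (82,128), (133,132) and (206,132) in the crop. The dish (514,490) is clear to grasp. I'll partly close the jaws first so the outer finger stays off the white seam strip.

>>> drive_tool(
  increments=[0,-0.3,0.2,-0.0015,-0.0015,0.03,45,0,0,0,0,0,0.04,45,0,0,0,0,0,0.04,45,0,0,0,0,0,0.03,45,0,0,0,0,0,0.02,45,0,0,0,0,0,0.012,45,0,0,0,0,0,0,45,0,0,0,0,0,0,45],
)

```text
t: 23.8
eef_pos: [0.4362, 0.257, 0.0285]
orientation: [[-0.995, -0.099, 0.006], [-0.099, 0.995, 0.001], [-0.006, 0.0, -1.0]]
ft_force: [0.4, -0.2, -0.2]
opening: 0.0777
```

```bash
python3 go.py .432 .259 .025 96
```

```text
t 23.8 pos [0.4362 0.257  0.0285] az 95.70435357069087 q6 -71.51763453454987 F [ 0.3593 -0.1827 -0.1529] open 0.07769678378843332
turn [ 0.0072  0.3426 -0.2957] shift(turned) [0.004  0.0024 0.0035]
```

>>> drive_tool(
  increments=[0,0.34,-0.3,0.004,0.0024,0.0035,45,0,0,0,0,0,0,45,0,0,0,0,0,0,45,0,0,0,0,0,0,255,0,0,0,0,0,0,255,0,0,0,0,0,0,255,0,0,0,0,0,0,255,0,0,0,0,0,0,255,0,0,0,0,0,0,255,0,0,0,0,0,0,255,0,0,0,0,0,0,255],
)

```text
t: 24.9
eef_pos: [0.4314, 0.2596, 0.0248]
orientation: [[-0.994, -0.106, -0.0], [-0.106, 0.994, 0.0], [0.0, 0.0, -1.0]]
ft_force: [-0.6, 0.3, 3.5]
opening: 0.0626
```

```bash
python3 go.py .490 .1553 .12 96; python3 - <<'E'
from fit import *
T=cv2.imread('pics/top2.png')[:,:,::-1]
def at(x,y,z): return proj('top',[[x,y,z]])[0].round().astype(int)
u,v=at(.566,-.01,.04);print('bottle',fit('bottle','top',seg(T,u,v,11)[0],(.566,-.01)))
u,v=at(.563,-.0696,.018);print('red',fit('red','top',seg(T,u,v,11)[0],(.563,-.0696)))
# rack: green only, top + scene
for n,f in(('top','top2'),('scene','scene2')):
    I=cv2.imread(f'pics/{f}.png')[:,:,::-1].astype(int);g=(I[:,:,1]>I[:,:,0]+50)&(I[:,:,1]>I[:,:,2]+25);g[:,:200]=0;g[:,330:]=0;g[:150]=0;g[250:]=0
    print('rack',n,fit('rack',n,g.astype(np.uint8),(.567,.163)))
E
```

```text
t 24.9 pos [0.4314 0.2596 0.0248] az 96.068170125709 q6 -71.5025161123639 F [-0.5753  0.2534  3.4657] open 0.06259286848105954
turn [ 0.014  -0.0114  0.0682] shift(turned) [-0.0474 -0.1098 -0.0952]
bottle [ 0.5688 -0.0101 -6.9894  0.0748]
red [  0.5646  -0.0705 -23.8987   0.12  ]
rack top [0.5655 0.1612 6.2636 0.0429]
rack scene [0.5664 0.1644 6.2908 0.0915]
```

>>> drive_tool(
  increments=[0,0,0,0,0,-0.015,255,0,0,0,0,0,-0.025,255,0,0,0,0,0,-0.02,255,0,0,0,-0.005,-0.012,0,255,0,0,0,-0.01,-0.024,0,255,0,0,0,-0.01,-0.024,0,255,0,0,0,-0.01,-0.024,0,255,0,0,0,-0.008,-0.019,0,255,0,0,0,-0.003,-0.008,0,255,0,0,0,0,0,0,255,0,0,0,0,0,0,255,0,0,0,0,0,0,255],
)

```text
t: 26.1
eef_pos: [0.4881, 0.1546, 0.0841]
orientation: [[-0.994, -0.107, -0.001], [-0.107, 0.994, 0.0], [0.001, 0.0, -1.0]]
ft_force: [-0.5, -0.0, -0.4]
opening: 0.0621
```

```bash
python3 go.py .489 .154 .0255 96
```

```text
t 26.1 pos [0.4881 0.1546 0.0841] az 96.12365074237238 q6 -84.91948127855875 F [-0.4886 -0.0279 -0.3796] open 0.06212387939468221
turn [ 0.0225 -0.0804  0.1237] shift(turned) [-0.0008 -0.0007  0.0586]
```

>>> drive_tool(
  increments=[0,0,0,-0.001,-0.0005,0.02,255,0,0,0,0,0,0.02,255,0,0,0,0,0,0.0125,255,0,0,0,0,0,0.006,255,0,0,0,0,0,0,255,0,0,0,0,0,0,255,0,0,0,0,0,0,45,0,0,0,0,0,0,45,0,0,0,0,0,0,45,0,0,0,0,0,0,45,0,0,0,0,0,0,45,0,0,0,0,0,-0.01,45,0,0,0,0,0,-0.03,0,0,0,0,0,0,-0.04,0,0,0,0,0,0,-0.04,0,0,0,0,0,0,-0.04,0,0,0,0,0,0,-0.02,0,0,0,0,0,0,0,0,0,0,0,0,0,0,0],
)

```text
t: 28.0
eef_pos: [0.4897, 0.1535, 0.2059]
orientation: [[-0.994, -0.106, -0.0], [-0.106, 0.994, 0.0], [0.0, 0.0, -1.0]]
ft_force: [0.2, 0.1, -1.2]
opening: 0.0939
```

```bash
python3 go.py .482 -.4195 .025 -7
```

```text
t 28.0 pos [0.4897 0.1535 0.2059] az 96.06517386984272 q6 -84.99405931297918 F [ 0.2284  0.1434 -1.1837] open 0.09387972628661166
turn [ -0.0172  -0.0197 103.0652] shift(turned) [-0.5697  0.0622  0.1809]
```

>>> drive_tool(
  increments=[0,0,7.93,0,0,0,0,0,0,7.93,0,0,0,0,0,0,7.93,0,0,0,0,0,0,7.93,0,0,0,0,0,0,7.93,0,0,0,0,0,0,7.93,0,0,0,0,0,0,7.93,0,0,0,0,0,0,7.93,0,0,0,0,0,0,7.93,0,0,0,0,0,0,7.93,0,0,0,0,0,0,7.93,0,0,0,0,0,0,7.93,0,0,0,0,0,0,7.93,0,0,0,0,0,0,0,-0.02,0.002,0,0,0,0,0,-0.04,0.004,0,0,0,0,0,-0.045,0.005,0,0,0,0,0,-0.045,0.005,0,0,0,0,0,-0.045,0.005,0,0,0,0,0,-0.045,0.005,0,0,0,0,0,-0.04,0.004,0,0],
)

```text
t: 30.0
eef_pos: [0.4838, -0.1296, 0.2031]
orientation: [[0.123, 0.992, -0.005], [0.992, -0.123, 0.002], [0.001, -0.005, -1.0]]
ft_force: [0.3, 1.1, -0.5]
opening: 0.0942
```

>>> drive_tool(
  increments=[0,0,0,-0.045,0.005,0,0,0,0,0,-0.045,0.005,0,0,0,0,0,-0.045,0.005,0,0,0,0,0,-0.045,0.005,0,0,0,0,0,-0.045,0.005,0,0,0,0,0,-0.035,0.004,0,0,0,0,0,-0.02,0.002,0,0,0,0,0,-0.01,0.001,0,0,0,0,0,0,0,0,0,0,0,0,0,0,0,0,0,0,0,0,0,0,0],
)

```text
t: 31.1
eef_pos: [0.4819, -0.4183, 0.2058]
orientation: [[0.121, 0.993, -0.001], [0.993, -0.121, 0.001], [0.001, -0.001, -1.0]]
ft_force: [-0.0, 0.1, 0.3]
opening: 0.0939
```

```bash
python3 go.py .482 -.4195 .025 -7; python3 - <<'E'
from fit import *
T=manip.grab_frame('top');S=manip.grab_frame('scene')
cv2.imwrite('pics/top3.png',T[:,:,::-1]);cv2.imwrite('pics/scene3.png',S[:,:,::-1])
u,v=proj('top',[[.489,.154,.007]])[0].round().astype(int)
print('dish',u,v,fit('dish','top',seg(T,u,v,16)[0],(.489,.154)))
A=np.hstack([cv2.resize(T[195:295,205:335,::-1],(400,306)),cv2.resize(S[270:345,400:498,::-1],(400,306))])
cv2.imwrite('pics/F.png',A)
E
```

```text
t 31.1 pos [ 0.4819 -0.4183  0.2058] az -6.935550776839849 q6 -39.10671642818412 F [-0.0155  0.1232  0.2555] open 0.09386547504747594
turn [-0.0544 -0.0353  0.0644] shift(turned) [-0.0012  0.0002  0.1808]
dish 257 250 [ 0.4908  0.1555 -7.9374  0.0786]
```

View pics/F.png

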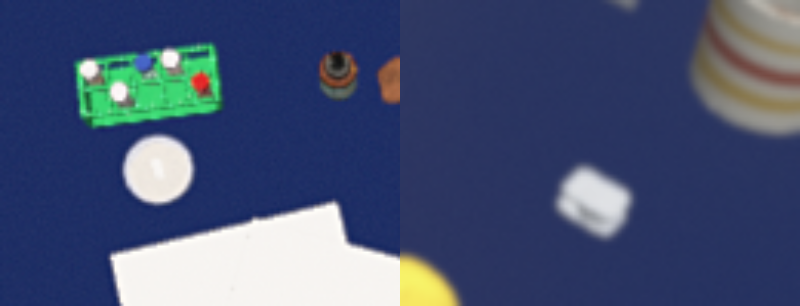

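The dish lies in front of the rack's middle (158,170 in the crop), and the loupe (593,203) is undisturbed. Grasping the loupe.

>>> drive_tool(
  increments=[0,0,0,-0.001,0,0.03,0,0,0,0,0,0,0.04,0,0,0,0,0,0,0.04,0,0,0,0,0,0,0.04,0,0,0,0,0,0,0.02,0,0,0,0,0,0,0.011,0,0,0,0,0,0,0,0,0,0,0,0,0,0,0,0,0,0,0,0,0,255,0,0,0,0,0,0,255,0,0,0,0,0,0,255,0,0,0,0,0,0,255,0,0,0,0,0,0,255,0,0,0,0,0,0,255,0,0,0,0,0,0,255,0,0,0,0,0,0,255,0,0,0,0,0,0,255,0,0,0,0,0,0,255,0,0,0,0,0,0,255,0,0,0,0,0,0,255],
)

```text
t: 33.2
eef_pos: [0.4814, -0.4207, 0.0249]
orientation: [[0.122, 0.992, -0.001], [0.992, -0.122, 0.0], [-0.0, -0.001, -1.0]]
ft_force: [0.4, -1.2, -0.9]
opening: 0.0238
```

```bash
python3 go.py .490 .1545 .205 96
```

```text
t 33.2 pos [ 0.4814 -0.4207  0.0249] az -7.023308170439781 q6 -39.185923647325325 F [ 0.3706 -1.1927 -0.8803] open 0.02378152317344501
turn [  -0.0322   -0.0333 -103.0233] shift(turned) [-0.0687  0.5712 -0.1801]
```

>>> drive_tool(
  increments=[0,0,0,0,0,-0.02,255,0,0,0,0,0,-0.04,255,0,0,0,0,0,-0.045,255,0,0,0,0,0,-0.045,255,0,0,0,0,0,-0.03,255,0,0,-7.925,0,0,0,255,0,0,-7.925,0,0,0,255,0,0,-7.925,0,0,0,255,0,0,-7.925,0,0,0,255,0,0,-7.925,0,0,0,255,0,0,-7.925,0,0,0,255,0,0,-7.925,0,0,0,255,0,0,-7.925,0,0,0,255,0,0,-7.925,0,0,0,255,0,0,-7.925,0,0,0,255,0,0,-7.925,0,0,0,255,0,0,-7.925,0,0,0,255,0,0,-7.925,0,0,0,255,0,0,0,-0.001,0.01,0,255,0,0,0,-0.003,0.025,0,255],
)

```text
t: 35.2
eef_pos: [0.4815, -0.3859, 0.2042]
orientation: [[-0.995, -0.099, -0.001], [-0.099, 0.995, 0.0], [0.001, 0.0, -1.0]]
ft_force: [0.1, 0.5, -0.2]
opening: 0.0233
```

>>> drive_tool(
  increments=[0,0,0,-0.005,0.04,0,255,0,0,0,-0.005,0.04,0,255,0,0,0,-0.005,0.045,0,255,0,0,0,-0.005,0.045,0,255,0,0,0,-0.005,0.045,0,255,0,0,0,-0.006,0.045,0,255,0,0,0,-0.006,0.045,0,255,0,0,0,-0.006,0.045,0,255,0,0,0,-0.005,0.045,0,255,0,0,0,-0.005,0.045,0,255,0,0,0,-0.004,0.035,0,255,0,0,0,-0.004,0.03,0,255,0,0,0,-0.003,0.02,0,255,0,0,0,-0.001,0.01,0,255,0,0,0,0,0,0,255,0,0,0,0,0,0,255,0,0,0,0,0,0,255],
)

```text
t: 36.9
eef_pos: [0.4906, 0.1523, 0.205]
orientation: [[-0.995, -0.103, -0.001], [-0.103, 0.995, -0.0], [0.001, -0.0, -1.0]]
ft_force: [-0.4, 0.7, -0.2]
opening: 0.0238
```

```bash
python3 go.py .490 .1545 .041 96
```

```text
t 36.9 pos [0.4906 0.1523 0.205 ] az 95.8865433423193 q6 -84.95259171220948 F [-0.3827  0.749  -0.1669] open 0.023755357168849134
turn [-0.0205 -0.0392 -0.1135] shift(turned) [0.0003 0.0022 0.164 ]
```

>>> drive_tool(
  increments=[0,0,0,0,0.002,0.03,255,0,0,0,0,0,0.04,255,0,0,0,0,0,0.04,255,0,0,0,0,0,0.03,255,0,0,0,0,0,0.015,255,0,0,0,0,0,0.0055,255,0,0,0,0,0,0,255,0,0,0,0,0,0,255,0,0,0,0,0,0.004,255,0,0,0,0,0,0,255,0,0,0,0,0,0,255],
)

```text
t: 38.0
eef_pos: [0.4905, 0.1554, 0.0409]
orientation: [[-0.995, -0.105, 0.0], [-0.105, 0.995, 0.0], [-0.0, 0.0, -1.0]]
ft_force: [0.5, 0.0, -0.2]
opening: 0.0236
```

```bash
python3 go.py .490 .1545 .0405 96
```

```text
t 38.0 pos [0.4905 0.1554 0.0409] az 96.00242550392316 q6 -84.74483478956347 F [ 0.5336  0.0072 -0.2075] open 0.02357772832341376
turn [0.011  0.0083 0.0024] shift(turned) [ 0.0006 -0.0009  0.0004]
```

Now release the loupe gently, rise straight up, then move back clear of everything.

>>> drive_tool(
  increments=[0,0,0,0,0,0.0007,255,0,0,0,0,0,0,255,0,0,0,0,0,0,150,0,0,0,0,0,0,150,0,0,0,0,0,0,120,0,0,0,0,0,0,120,0,0,0,0,0,0,120,0,0,0,0,0,-0.01,120,0,0,0,0,0,-0.03,120,0,0,0,0,0,-0.04,120,0,0,0,0,0,-0.04,120,0,0,0,0,0,-0.04,120,0,0,0,0,0.03,-0.02,120,0,0,0,0.01,0.04,0,120,0,0,0,0.01,0.045,0,120,0,0,0,0.01,0.045,0,120,0,0,0,0.01,0.045,0,120,0,0,0,0,0.03,0,120,0,0,0,0,0,0,120,0,0,0,0,0,0,120],
)

```text
t: 40.0
eef_pos: [0.4258, 0.385, 0.2201]
orientation: [[-0.994, -0.106, -0.0], [-0.106, 0.994, -0.001], [0.0, -0.001, -1.0]]
ft_force: [0.3, -0.2, -0.4]
opening: 0.0494
```

```bash
python3 - <<'E'
from fit import *
T=manip.grab_frame('top');S=manip.grab_frame('scene')
cv2.imwrite('pics/top4.png',T[:,:,::-1])
A=cv2.resize(T[185:295,200:400,::-1],(800,440),interpolation=cv2.INTER_CUBIC)
cv2.imwrite('pics/G.png',A)
cv2.imwrite('pics/H.png',cv2.resize(S[160:310,140:440,::-1],(800,400),interpolation=cv2.INTER_CUBIC))
s=manip.state();print(s['t'],s['eef_pos'],s['opening'])
E
```

```text
40.1 [0.4264 0.3839 0.2202] 0.04962964420761237
```

View pics/G.png

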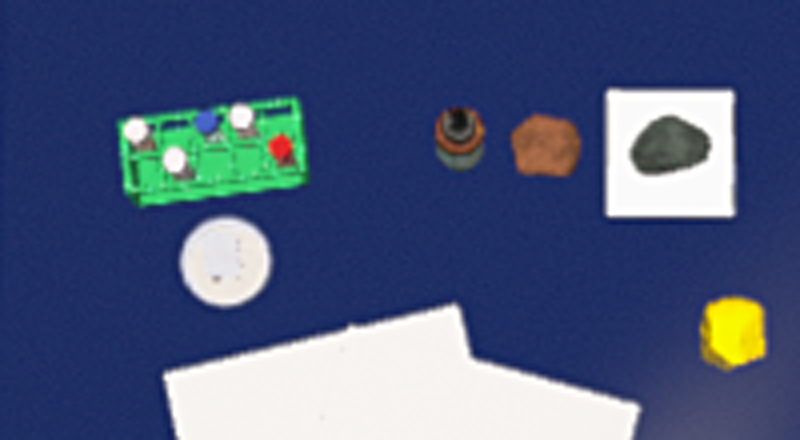

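View pics/H.png

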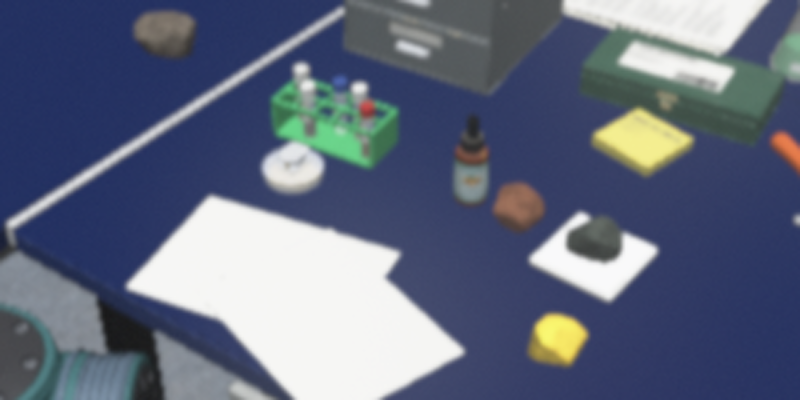

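The views agree. In the top crop the loupe (225,258) sits on the dish (225,262). Bottle (460,140), red rock (546,145) and dark rock on the tile (671,145) are in line, and all stand upright. The arm is clear, so I'm handing in.

```bash
python3 -c "
from rig import manip
print(manip.sign_off())"
```

```text
the job is handed in; nothing more can be done
None
```

The bench is set out as asked, and I handed it in at about 40 s with the arm clear of everything. I placed the things in your order: dark rock, red rock, dropper bottle, dish, loupe.

| Thing | Result from the last checks |
|---|---|
| Dark rock | on the tile, about 3 mm off its centre |
| Red rock | about 20 mm from the tile's left edge |
| Dropper bottle | about 20 mm beyond the red rock, within about 2 mm of the same line |
| Dish | about 18–20 mm in front of the middle of the rack's long side |
| Loupe | flat on the lid, centred to within about 2 mm by eye |

- **Final views:** both cameras show all five things upright. Every opening at the grasps matched the objects, and no contact force was out of the ordinary.
- **Big rock and mug:** nothing came near them, but I did not measure their positions again.
- **Camera disagreement:** before the moves the two cameras differed by 2–6 mm on some objects. I relied mainly on the top view, so the gaps are good to about 2–3 mm.

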